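# Press the cup's lid home, then lift the cup for a look

### The job

The specimen cup stands in the press nest: swing the clamp arm over by its red ball until its rubber pad presses on the cup's lid, leave it on for a second, then swing the arm fully back open. Then lift the cup straight up out of the nest, about 15 cm, hold it there level and steady for three seconds, and finish the program still holding it in the air. Never tip the cup, keep it in the nest until the clamp is open, and leave the other cup, the bottle and the pipette where they are.

Things in the scene. Friction and masses are not known exactly. Their poses are not given: they have to be found in the camera images.
- nest: press nest, fixed to the worktop: aluminium plate 100 x 200 x 6 mm with a grey ring (outer diameter 74, inner 58, top 18 mm above the worktop) in which the cup stands, and a steel bracket for the clamp arm. Origin on the worktop under the ring's centre; +y points from the ring to the bracket, x runs along the clamp's hinge axis, z up. Position and yaw vary.
- nest_floor (a point): centre of the ring's floor, on which the cup stands, 10 mm above the worktop.
- clamp_hinge (a point): centre of the clamp's hinge, 85 mm from the ring's centre towards +y of the nest and 81 mm above the worktop; the hinge axis is level, along the nest's x. The bracket is 46 mm wide over the pin ends and reaches to 98 mm above the worktop.
- clamp_knob (a point): centre of the red ball (26 mm diameter) at the end of the clamp arm, 147 mm from the hinge. The arm (bar 14 mm wide, then a red sleeve 16 mm in diameter) runs straight from hinge to ball and swings upright through the ring's centre line; 85 mm from the hinge it has a dark weight on top (30 mm diameter, 28 mm above the arm's middle line) and a rubber pad beneath, which meets the lid.
- clamp (a joint): clamp arm angle, rad: 0 = level over the cup, pointing to -y of the nest, pad resting on the lid; 1.57 = upright; 2.0 = fully open on its stop, leaning away. Its weight makes it toggle: let go below 1.57 it falls, damped, on to the lid (about 3 N at the pad), above it falls open; from 0.3 or 1.9 within a second. Moving it takes under 5 N at the ball. It starts near open.
- cup_center (a point): middle (28.5 mm above its underside) of the white-lidded specimen cup in the nest: upright, round, 54 to 56 mm in diameter, 57 mm tall with its lid, about 0.12 kg, z up along its axis. In the ring its lid's top is 67 mm above the worktop and its upper 49 mm stand free of the ring. The lid does not come off.
- cup: the same cup, origin at the centre of its underside.
- spare_cup_center (a point): middle of another specimen cup of the same make, standing on the worktop; not to be disturbed.
- bottle_center (a point): middle of an amber bottle with a black cap, 69 mm in diameter, 196 mm tall; not to be disturbed.
- pipette_center (a point): middle of a blue and white micropipette lying flat, about 258 mm long, 25 mm high; not to be disturbed.
There are look-alikes about, which are no part of the job. Leave any brown or green look-alike of the cup alone.

How it is judged:
On the way, in this order (a step that is already met when the one before it is completed fails the run):
1. the clamp's pad presses on the lid of the cup in its nest (value of joint clamp below 0.08 rad and contact force between nest and cup above 4 N and z of cup_center in the frame of nest_floor below 0.036 m), for 0.5 s.
2. the clamp is swung fully back, the cup still in its nest (value of joint clamp above 1.85 rad and z of cup_center in the frame of nest_floor below 0.036 m), for 0.2 s.
3. the cup is held up over the nest, level and steady, for two seconds (z of cup_center in the frame of nest_floor between 0.12 and 0.255 m and horizontal distance between cup_center and nest_floor below 0.05 m and angle between cup_center's own z axis and vertical below 0.12 rad and linear speed of cup below 0.02 m/s and angular speed of cup below 0.15 rad/s and value of joint clamp above 1.75 rad and contact force between the fingers and cup above 0.5 N and contact force between nest and cup below 0.05 N), for 2 s.
At the end, for the whole second after the job is handed in: The fingers hold the cup 9 to 22 cm above the nest's floor (its underside), within 5 cm of straight above, tilted less than 0.12 rad, at rest (under 0.02 m/s and 0.15 rad/s), not touching the nest, the clamp open (beyond 1.75 rad) (all of step 3); the arm keeps its last pose, push and grip.
It fails at once if the cup is tipped by more than 0.35 rad (angle between cup_center's own z axis and vertical above 0.35 rad).
It fails at once if the cup leaves the nest while the clamp is not open (value of joint clamp below 1.6 rad and z of cup_center in the frame of nest_floor above 0.045 m).
It fails at once if the other cup, the bottle or the pipette is moved by more than 2 cm (distance of any of spare_cup_center, bottle_center, pipette_center from where it was at the start of the episode above 0.02 m).
It also fails if it takes over 69 s, if anything falls off the work surface, if the arm or the gripper's body presses on something with over 40 N, if the wrist force passes 120 N, or if a joint passes its speed limit or range.

### The arm

A 6-joint arm with a two-finger parallel gripper is mounted at the origin on a cart in front of the work surface, level with it; the furniture and walls round the work are solid. World frame = base frame: x ahead of the robot, y to its left, z up, the work surface at z = 0. Lengths are in m, angles in rad, forces in N, time in s.
With the tool pointing down it reaches from about 0.375 to 0.9 m from the base axis. Payload 3.1 kg.
Tool frame: the origin (TCP) lies at the very end of the fingers, on their centre line; the grasp point (between the pads) lies 19 mm behind it; z points along the fingers, y is the line along which they close (so a half turn about z gives the same grasp; the last joint's range is limited). The gripper opens to 87 mm and grips with 3 to 60 N. Pads are 19 mm wide; open, the fingers measure 117 mm over their backs; the gripper's body (75 mm by 190 mm) begins 51 mm behind the grasp point.
Start: joints at [0.993, 0.527, 1.433, -0, 1.181, -0.178], TCP at [0.243, 0.576, 0.223] pointing down, gripper open.
Joint ranges: [-3.08, 3.08], [-0.75, 2.2], [0.22, 2.44], [-1.43, 4.57], [0, 2.65], [-2.85, 2.85]. Speed limits (rad/s): [2.79, 2.79, 3.14, 3.14, 3.14, 3.14].

### API

Orientations are given as a unit quaternion [x, y, z, w].
In Python, from rig import robot gives the robot as it stands. The module is installed in compiled form; this text tells all that it offers.
- The arm moves only by the tool servo_tool, never from a script. Its argument "rows" is one flat list of numbers, 5 for each row, row after row: the closure, from -1 (fully open) to 1 (shut), so that 0 is half open, then the shift along the tool's x, y, z in m, then the turn about the tool's z in degrees. A call has 1 to 5 rows; each row shifts and turns the commanded pose from where the row before left it, along the tool's axes as they then stand; what a row does not reach is not made up. A row lasts 1/12 s, in which the tool goes at most 41.7 mm and 7.16 degrees, less where a joint would pass 70% of its speed; a pose out of reach is approached as far as the arm can. A call with a gripper value outside its range is refused whole. The fingers move at their own pace and stop on an object; "newtons" is the grip in N (left out, the last holds). Time passes only in rows, so rows that do not move let the fingers close. It gives the time, the measured TCP pose, the force, the opening and the grip force at its end, in the units of the state.
- robot.get_obs(): the state, without advancing time (a new reading comes with each control period).
- robot.camera(name): name is "side" or "top" or "wrist"; returns a dict with "pixels" (384x512x3 uint8, red, green, blue), "intrinsics" (3x3 intrinsics, pixels), "dist" ([k1, k2, p1, p2, k3] as OpenCV has them; the pictures are not rectified), "rvec" (rotation vector, rad) and "tvec" (3), from world to camera coordinates, as OpenCV has them; the wrist camera has in their place "mount" (4x4, takes a point from camera to tool coordinates, whose origin is the TCP and whose axes are the flange's). Camera axes: x right, y down, z forward; pixel columns grow to the right and rows downward; lengths in m; the calibration is good to about 2 mm. A picture is of the moment at which its call begins: read the wrist's pose just before it. There is no depth.
- robot.hand_in(): hands the job in; it is judged then, once.
Trained networks look in a picture, given as the dict that the camera call returned (one of the last four; its "shot" number tells which), for a name from the list of things; names that differ only in an ending like _2 or _b are one class to them, and where a whole thing is asked for, a point or a joint stands for the part that bears it (a point fixed in the world has none). Each returns a list of dicts, best first, with "score" (0 to 1); they miss things now and then, are a little off and sometimes report something else, mostly with a low value. They report only what shows in the picture. A call takes as long as a camera call. They do not tell look-alikes from the thing itself.
- robot.spot_in(picture, query): "at" ([x, y, z] in m, in world coordinates, good to about 4 mm: the middle of the surface that is visible of it).
- robot.outline_of(picture, query): "region" (384x512 bool, what is visible of it).
- robot.place_of(picture, query): "at" ([x, y, z] in m, in world coordinates, good to about 4 mm: a listed point, or the origin of a listed thing).
The state is a dict: "time": time; "q": joint angles; "joint_velocities": joint speeds; "joint_torque": joint torques, N m; "position": TCP position; "tool_rot": TCP orientation; "ft_force": force on the tool from outside, world axes, zero at the start; "moment": the same for the moment, N m; "grip_width": finger opening in m; "grip_force": force on a finger pad.
Only numpy, scipy, OpenCV 4.12 (cv2) and the standard library are available. Lean on these libraries where they do the work, as an engineer would, in place of code of your own. Each camera call takes 0.05 s, during which the arm holds its last target. There are 200 camera calls.

## Working session

There is one attempt and no reset: what is moved stays moved. The work goes in short steps, Python scripts to look and compute and a tool call to move; the robot and the scene stay as the last step left them, time stands still between calls to the robot, and variables do not carry over. Pictures are saved under pics/ and viewed, at most 10 in all, crops included, and the job is handed in when it is done.

Besides the shell and the picture viewer there is one more tool, called after ">>>" as name(argument=value, ...), one argument or row to a line, values as JSON. servo_tool: Moves the arm, as the interface text tells. Its arguments: {"type":"object","properties":{"rows":{"type":"array","items":{"type":"number"}},"newtons":{"type":"number"}},"required":["rows"]}

```bash
mkdir -p pics
cat > h.py <<'E'
import numpy as np, cv2
from rig import robot
def save(p,n): cv2.imwrite(f'pics/{n}.png',p['pixels'][:,:,::-1])
E
python3 - <<'E'
from h import *
o=robot.get_obs(); print(o['time'],o['position'],o['tool_rot'],o['q'],o['grip_width'])
ims=[]
for c in ['side','top']:
    p=robot.camera(c); ims.append(p['pixels'])
    for n in ['nest','nest_floor','clamp_hinge','clamp_knob','cup_center','spare_cup_center','bottle_center','pipette_center']:
        print(c,n,[(np.round(d['at'],3).tolist(),round(d['score'],2)) for d in robot.place_of(p,n)[:3]])
a=np.vstack(ims)
cv2.imwrite('pics/a.png',cv2.resize(np.hstack(ims),(800,300),interpolation=cv2.INTER_AREA)[:,:,::-1])
E
```

```text
0.0 [0.24282325 0.57509503 0.22158081] [ 1.98549501e-01  9.80090263e-01 -1.00423117e-03 -4.03254682e-04] [ 9.92507446e-01  5.28440711e-01  1.43392265e+00  8.03773396e-06
  1.18139362e+00 -1.78536234e-01] 0.086913547420221
side nest [([0.567, -0.143, -0.004], 0.83)]
side nest_floor [([0.566, -0.14, 0.011], 0.84)]
side clamp_hinge [([0.549, -0.057, 0.083], 0.58)]
side clamp_knob [([0.535, -0.001, 0.216], 0.84), ([0.547, -0.057, 0.083], 0.57)]
side cup_center [([0.419, -0.179, 0.03], 0.98), ([0.561, -0.14, 0.041], 0.95), ([0.56, -0.276, 0.026], 0.61)]
side spare_cup_center [([0.702, -0.274, 0.027], 0.61)]
side bottle_center [([0.772, -0.118, 0.097], 0.84), ([0.563, -0.139, 0.009], 0.66)]
side pipette_center [([0.74, 0.138, 0.013], 0.91), ([0.534, 0.0, 0.218], 0.57)]
top nest [([0.562, -0.144, -0.004], 0.74)]
top nest_floor [([0.564, -0.14, 0.011], 0.76)]
top clamp_hinge [([0.545, -0.056, 0.079], 0.87)]
top clamp_knob [([0.534, 0.005, 0.215], 0.92)]
top cup_center [([0.562, -0.279, 0.03], 0.8), ([0.56, -0.141, 0.034], 0.78), ([0.421, -0.18, 0.025], 0.66)]
top spare_cup_center [([0.708, -0.275, 0.031], 0.69), ([0.561, -0.142, -0.002], 0.16)]
top bottle_center [([0.769, -0.118, 0.098], 0.95)]
top pipette_center [([0.738, 0.14, 0.011], 0.83), ([0.564, -0.138, 0.034], 0.42)]
```

View pics/a.png

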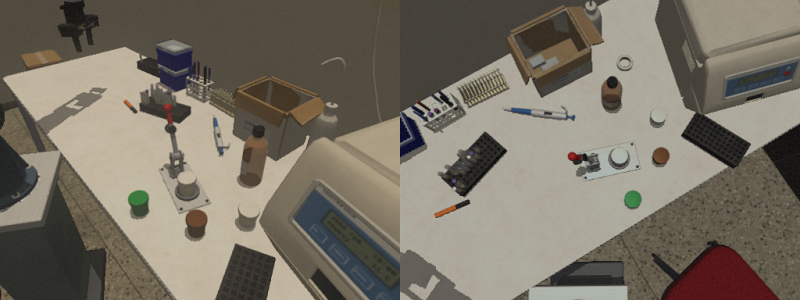

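The pictures show the nest near the middle: side view about (186,188), top view about (618,158). The red ball leans away at top (573,157). The green and brown look-alikes, the white spare cup, and the bottle all stand clear of it. Nest yaw is about 12°. I'll plan the approach above the ball.

```bash
cat >> h.py <<'E'
from scipy.spatial.transform import Rotation as R
def plan(target,yaw,g,n,step=0.04,wp=None):
    """rows from the present pose to target TCP, tool-y at yaw (deg)"""
    o=robot.get_obs(); Rm=R.from_quat(o['tool_rot']).as_matrix(); y0=np.degrees(np.arctan2(Rm[1,1],Rm[0,1]))
    p=np.array(o['position']); d=np.array(target)-p; dy=(yaw-y0+90)%180-90
    n=max(n,int(np.ceil(np.linalg.norm(d)/step)),int(np.ceil(abs(dy)/7)))
    print('at',p.round(4),'yaw',round(y0,2),'n',n)
    for i in range(n):
        a=np.radians(y0+dy*i/n); yx=np.array([np.cos(a),np.sin(a),0]); xx=np.array([-np.sin(a)*-1,0,0])
        z=np.array([0,0,-1.]); xx=np.cross(yx,z)
        s=d/n; print(g,*[round(float(v),4) for v in (xx@s,yx@s,z@s)],round(-dy/n,2),sep=', ')
E
python3 -c "
from h import *
plan([0.535,0.002,0.31],12,-1,15)"
```

```text
at [0.2432 0.5757 0.2226] yaw 67.09 n 17
-1, -0.0289, -0.0244, -0.0051, 3.24
-1, -0.0303, -0.0227, -0.0051, 3.24
-1, -0.0315, -0.021, -0.0051, 3.24
-1, -0.0327, -0.0192, -0.0051, 3.24
-1, -0.0337, -0.0173, -0.0051, 3.24
-1, -0.0346, -0.0154, -0.0051, 3.24
-1, -0.0354, -0.0134, -0.0051, 3.24
-1, -0.0361, -0.0114, -0.0051, 3.24
-1, -0.0367, -0.0093, -0.0051, 3.24
-1, -0.0372, -0.0072, -0.0051, 3.24
-1, -0.0375, -0.0051, -0.0051, 3.24
-1, -0.0377, -0.003, -0.0051, 3.24
-1, -0.0379, -0.0008, -0.0051, 3.24
-1, -0.0378, 0.0013, -0.0051, 3.24
-1, -0.0377, 0.0035, -0.0051, 3.24
-1, -0.0374, 0.0056, -0.0051, 3.24
-1, -0.0371, 0.0077, -0.0051, 3.24
```

>>> servo_tool(
  rows=[-1,-0.029,-0.024,-0.012,3.2,-1,-0.03,-0.023,-0.012,3.2,-1,-0.031,-0.021,-0.012,3.2,-1,-0.033,-0.019,-0.012,3.2,-1,-0.034,-0.017,-0.012,3.2],
)

```text
time: 1.32
position: [0.3298, 0.406, 0.2831]
tool_rot: [0.334, 0.943, -0.0, 0.0]
ft_force: [0.7, -0.3, -0.4]
grip_width: 0.0873
grip_force: 0.0
```

>>> servo_tool(
  rows=[-1,-0.035,-0.015,-0.012,3.2,-1,-0.035,-0.013,-0.012,3.2,-1,-0.036,-0.011,-0.003,3.2,-1,-0.037,-0.009,0,3.2,-1,-0.037,-0.007,0,3.2],
)

```text
time: 1.73
position: [0.418, 0.2388, 0.3104]
tool_rot: [0.462, 0.887, 0.001, 0.001]
ft_force: [0.3, 1.2, -0.2]
grip_width: 0.0868
grip_force: 0.0
```

>>> servo_tool(
  rows=[-1,-0.037,-0.005,0,3.2,-1,-0.038,-0.003,0,3.2,-1,-0.038,-0.001,0,3.2,-1,-0.038,0.001,0,3.2,-1,-0.025,0.003,0,3.2],
)

```text
time: 2.15
position: [0.5003, 0.0805, 0.3098]
tool_rot: [0.582, 0.813, -0.0, 0.001]
ft_force: [-0.7, -0.4, -0.0]
grip_width: 0.0869
grip_force: 0.0
```

Run:
```python
from h import *
o=robot.get_obs(); print(o['time'],o['position'],o['ft_force'])
for c in ['wrist','side','top']:
    p=robot.camera(c)
    if c=='wrist': save(p,'w1')
    for n in ['nest_floor','clamp_hinge','clamp_knob','cup_center']:
        print(c,n,[(np.round(d['at'],3).tolist(),round(d['score'],2)) for d in robot.place_of(p,n)[:3]])
plan([0.535,0.002,0.31],12,-1,3)
```

```text
2.15 [0.50028956 0.0805485  0.30982082] [-0.7380468  -0.41728851 -0.03662465]
wrist nest_floor [([0.561, -0.141, 0.01], 0.89)]
wrist clamp_hinge [([0.545, -0.059, 0.08], 0.84)]
wrist clamp_knob [([0.531, 0.005, 0.214], 0.73)]
wrist cup_center [([0.559, -0.138, 0.036], 0.9), ([0.561, -0.276, 0.03], 0.63)]
side nest_floor [([0.562, -0.141, 0.012], 0.95)]
side clamp_hinge [([0.545, -0.058, 0.083], 0.81)]
side clamp_knob [([0.531, 0.004, 0.216], 0.98)]
side cup_center [([0.564, -0.275, 0.026], 0.96), ([0.419, -0.178, 0.031], 0.94), ([0.561, -0.137, 0.034], 0.78)]
top nest_floor [([0.562, -0.142, 0.014], 0.67), ([0.544, -0.059, 0.08], 0.51), ([0.532, 0.005, 0.215], 0.45)]
top clamp_hinge [([0.543, -0.058, 0.08], 0.68)]
top clamp_knob [([0.703, -0.274, 0.031], 0.61)]
top cup_center [([0.422, -0.177, 0.029], 0.93), ([0.564, -0.139, 0.036], 0.8), ([0.563, -0.278, 0.027], 0.7)]
at [0.4988 0.0841 0.3096] yaw 19.13 n 3
-1, -0.0298, 0.0024, -0.0001, 2.38
-1, -0.0297, 0.0037, -0.0001, 2.38
-1, -0.0295, 0.0049, -0.0001, 2.38
```

View pics/w1.png

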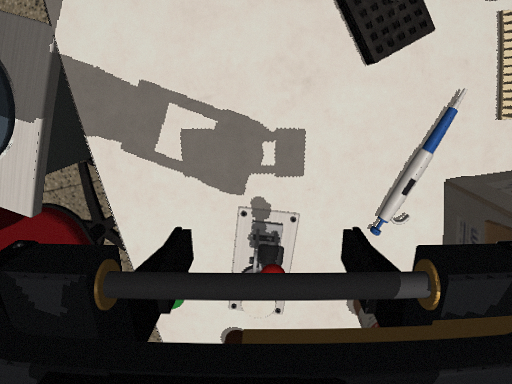

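The wrist view shows the gripper body wide along the closing line only. The nest is at (262,260) and the ball at (272,268). Next I move over the ball and descend around it.

>>> servo_tool(
  rows=[-1,-0.03,0.002,0,2.4,-1,-0.03,0.002,0,2.4,-1,-0.028,0.003,0,2.4,-1,0,0,0.02,0,-1,0,0,0,0],
)

```text
time: 3.32
position: [0.5296, 0.0004, 0.2869]
tool_rot: [0.631, 0.776, -0.001, -0.002]
ft_force: [-1.2, 0.1, -1.2]
grip_width: 0.087
grip_force: 0.0
```

Run:
```python
from h import *
o=robot.get_obs(); print(o['time'],o['position'],o['ft_force'])
for c in ['wrist','side']:
    p=robot.camera(c)
    if c=='wrist': save(p,'w2')
    for n in ['clamp_hinge','clamp_knob']:
        print(c,n,[(np.round(d['at'],3).tolist(),round(d['score'],2)) for d in robot.place_of(p,n)[:3]])
plan([0.532,0.004,0.196],12,-1,4)
```

```text
3.3167 [5.29626504e-01 4.28202753e-04 2.86934123e-01] [-1.16229858  0.11099699 -1.19445795]
wrist clamp_hinge [([0.545, -0.059, 0.081], 0.76), ([0.703, -0.273, 0.029], 0.54)]
wrist clamp_knob [([0.528, 0.006, 0.213], 0.58)]
side clamp_hinge [([0.549, -0.057, 0.082], 0.77)]
side clamp_knob [([0.532, 0.001, 0.217], 0.63), ([0.549, -0.055, 0.082], 0.48)]
at [0.5311 0.0022 0.2904] yaw 11.97 n 4
-1, 0.0004, 0.0003, 0.0236, -0.01
-1, 0.0004, 0.0003, 0.0236, -0.01
-1, 0.0004, 0.0003, 0.0236, -0.01
-1, 0.0004, 0.0003, 0.0236, -0.01
```

>>> servo_tool(
  rows=[-1,0.001,0,0.024,0,-1,0,0,0.024,0,-1,0,0,0.024,0,-1,0,0,0.02,0,-1,0,0,0,0],
)

```text
time: 4.03
position: [0.5281, 0.0035, 0.1946]
tool_rot: [0.63, 0.777, -0.002, -0.003]
ft_force: [-0.8, -0.0, 0.3]
grip_width: 0.087
grip_force: 0.0
```

>>> servo_tool(
  rows=[1,0,0,0,0,1,0,0,0,0,1,0,0,0,0,1,0,0,0,0,1,0,0,0,0],
  newtons=6,
)

```text
time: 4.45
position: [0.5314, 0.0024, 0.1988]
tool_rot: [0.63, 0.777, 0.001, 0.001]
ft_force: [-0.0, 0.2, 0.1]
grip_width: 0.0614
grip_force: 0.0
```

>>> servo_tool(
  rows=[1,0,0,0,0,1,0,0,0,0,1,0,0,0,0],
)

```text
time: 4.7
position: [0.5308, 0.0024, 0.1978]
tool_rot: [0.63, 0.777, 0.0, 0.0]
ft_force: [-1.2, -0.9, -0.8]
grip_width: 0.0418
grip_force: 0.0
```

Run:
```python
from h import *
o=robot.get_obs(); print(o['time'],o['position'],o['ft_force'],o['grip_width'],o['grip_force'])
p=robot.camera('wrist');save(p,'w3')
# arc deltas in tool x (=u) and z(down)
import math
th=[2.0-0.2*i for i in range(11)]
P=[(-.147*math.cos(t),-.147*math.sin(t)) for t in th]
for a,b in zip(P,P[1:]): print(round(b[0]-a[0],4),round(b[1]-a[1],4))
```

```text
4.7 [0.53077301 0.00241161 0.19779206] [-1.20649553 -0.88252675 -0.83391698] 0.0417738985584768 0.0
-0.0278 -0.0095
-0.0291 -0.0038
-0.0293 0.0021
-0.0283 0.0079
-0.0262 0.0133
-0.023 0.0182
-0.0189 0.0224
-0.0141 0.0258
-0.0087 0.028
-0.0029 0.0292
```

View pics/w3.png

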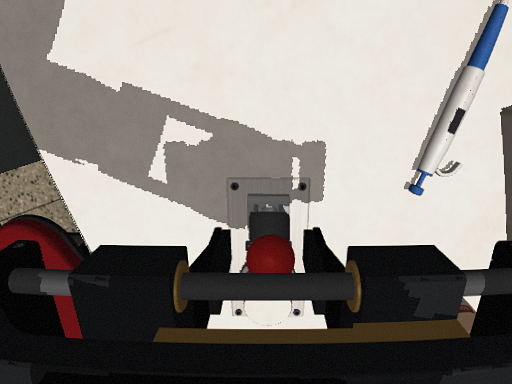

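The ball sits centred between the fingers at about (271,258). The fingers are still closing, so I continue.

>>> servo_tool(
  rows=[1,0,0,0,0,1,0,0,0,0,1,0,0,0,0,1,0,0,0,0,1,0,0,0,0],
)

```text
time: 5.17
position: [0.5324, 0.0024, 0.1978]
tool_rot: [0.63, 0.776, 0.001, 0.001]
ft_force: [4.8, 0.6, -2.4]
grip_width: 0.0253
grip_force: 6.0
```

>>> servo_tool(
  rows=[1,-0.014,0.001,-0.005,0,1,-0.014,0,-0.004,0,1,-0.015,0,-0.002,0,1,-0.015,0,-0.001,0,1,-0.015,0,0.001,0],
)

```text
time: 5.58
position: [0.5474, -0.0703, 0.2097]
tool_rot: [0.63, 0.777, 0.0, 0.001]
ft_force: [1.4, 0.7, 3.1]
grip_width: 0.0253
grip_force: 6.0
```

```bash
cat >> h.py <<'E'
F=np.array([.5625,-.141]); U=np.array([-.205,.979])
def th(o):
    p=np.array(o['position']); r=(p[:2]-F)@U-.085; z=p[2]+.019-.081
    return np.arctan2(z,-r), np.hypot(r,z), (p[:2]-F)@[.979,.205]
E
python3 -c "
from h import *
o=robot.get_obs(); print(th(o),o['ft_force'],o['grip_width'],o['grip_force'])
p=robot.camera('side'); print([(np.round(d['at'],3),d['score']) for d in robot.place_of(p,'clamp_knob')])"
```

```text
(np.float64(1.4852320830455974), np.float64(0.14824499217441406), np.float64(-0.0002458708780973158)) [1.42301266 0.71519987 3.13907124] 0.025262025248068268 6.001121029257774
[(array([ 0.547, -0.074,  0.23 ]), 0.84)]
```

>>> servo_tool(
  rows=[1,-0.0145,0,0.002,0,1,-0.0145,0,0.003,0,1,-0.014,0,0.0045,0,1,-0.0135,0,0.006,0,1,-0.0125,0,0.0075,0],
)

```text
time: 6.1
position: [0.5613, -0.1381, 0.1848]
tool_rot: [0.63, 0.776, -0.0, 0.0]
ft_force: [3.0, 0.9, 0.5]
grip_width: 0.025
grip_force: 6.0
```

>>> servo_tool(
  rows=[1,-0.012,0,0.0085,0,1,-0.011,0,0.0095,0,1,-0.01,0,0.011,0,1,-0.009,0,0.0115,0,1,-0.0075,0,0.0125,0],
)

```text
time: 6.52
position: [0.571, -0.1854, 0.1309]
tool_rot: [0.63, 0.776, -0.0, -0.001]
ft_force: [2.3, 0.2, -0.7]
grip_width: 0.0253
grip_force: 6.0
```

```bash
python3 -c "
from h import *
o=robot.get_obs(); print(th(o),o['ft_force'],o['grip_width'],o['grip_force'])
p=robot.camera('side'); save(p,'s2'); print([(np.round(d['at'],3),d['score']) for n in ('clamp_knob','cup_center') for d in robot.place_of(p,n)])"
```

```text
(np.float64(0.4864229239700005), np.float64(0.147309635829557), np.float64(-0.000767352592551682)) [ 2.30978772  0.22439476 -0.66232252] 0.025327404312877718 5.999976844032062
[(array([ 0.544, -0.057,  0.083]), 0.65), (array([ 0.574, -0.189,  0.152]), 0.51), (array([ 0.419, -0.18 ,  0.034]), 0.96), (array([ 0.564, -0.274,  0.024]), 0.88), (array([ 0.561, -0.138,  0.037]), 0.64), (array([ 0.548, -0.057,  0.083]), 0.45), (array([ 0.565, -0.139,  0.009]), 0.29)]
```

View pics/s2.png

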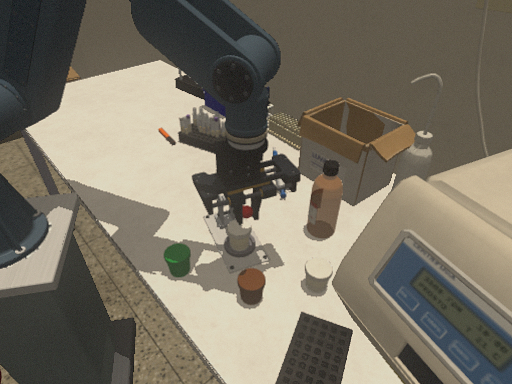

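The clamp is held at about 0.49 rad, with the ball at about (247,212) between the fingers. The bottle at (325,200) is clear of the gripper. I bring the pad down slowly.

>>> servo_tool(
  rows=[1,-0.0065,0,0.013,0,1,-0.005,0,0.0135,0,1,-0.0035,0,0.014,0,1,-0.002,0,0.01,0,1,-0.001,0,0.008,0],
)

```text
time: 7.08
position: [0.5744, -0.2018, 0.0719]
tool_rot: [0.63, 0.776, 0.0, -0.001]
ft_force: [4.3, 2.2, -1.7]
grip_width: 0.025
grip_force: 6.0
```

>>> servo_tool(
  rows=[1,0,0,0.005,0,1,0,0,0.005,0,1,0,0,0.002,0,1,0,0,0.001,0,1,0,0,0,0],
)

```text
time: 7.5
position: [0.5745, -0.2022, 0.0622]
tool_rot: [0.63, 0.777, -0.0, -0.0]
ft_force: [0.5, 0.2, 3.4]
grip_width: 0.0252
grip_force: 6.0
```

```bash
python3 -c "
from h import *
o=robot.get_obs(); print(th(o),o['ft_force'],o['grip_width'],o['grip_force'])"
```

```text
(np.float64(0.0014217991590561008), np.float64(0.14733833736838112), np.float64(-0.0007664186102582377)) [0.52704306 0.24794658 3.39796379] 0.0251764366290263 5.9966357838129625
```

>>> servo_tool(
  rows=[1,0,0,0.001,0,1,0,0,0,0,1,0,0,0,0,1,0,0,0,0,1,0,0,0,0],
)

```text
time: 7.92
position: [0.5746, -0.2024, 0.0616]
tool_rot: [0.63, 0.777, -0.0, 0.0]
ft_force: [0.1, 0.7, 6.2]
grip_width: 0.0252
grip_force: 6.0
```

>>> servo_tool(
  rows=[1,0,0,0,0,1,0,0,0,0,1,0,0,0,0,1,0,0,0,0,1,0,0,0,0],
)

```text
time: 8.33
position: [0.5746, -0.2023, 0.0616]
tool_rot: [0.63, 0.777, -0.0, 0.0]
ft_force: [0.1, 2.3, 6.5]
grip_width: 0.0251
grip_force: 6.0
```

>>> servo_tool(
  rows=[1,0,0,0,0,1,0,0,0,0,1,0,0,0,0,1,0,0,0,0,1,0,0,0,0],
)

```text
time: 8.75
position: [0.5746, -0.2023, 0.0616]
tool_rot: [0.63, 0.777, -0.0, 0.0]
ft_force: [0.2, 2.2, 6.7]
grip_width: 0.0249
grip_force: 6.0
```

```bash
python3 -c "
from h import *
p=robot.camera('side');a=p['pixels'][150:310,150:350]; p=robot.camera('top'); b=p['pixels'][140:300,200:400]
cv2.imwrite('pics/s3.png',cv2.resize(np.hstack([a,b])[:,:,::-1],(800,320),interpolation=2))
print([(np.round(d['at'],3),d['score']) for n in ('clamp_knob','cup_center') for d in robot.place_of(p,n)])"
```

```text
[(array([ 0.561, -0.28 ,  0.03 ]), 0.63), (array([ 0.768, -0.113,  0.097]), 0.63)]
```

View pics/s3.png

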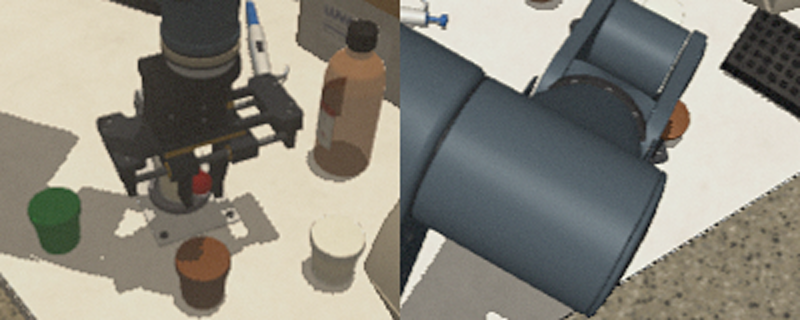

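The ball is at the level position at crop (200,183), with the arm over the cup in the nest and the spare cup and bottle untouched. It has pressed for over 1 s, so I swing it back open.

>>> servo_tool(
  rows=[1,0,0,-0.01,0,1,0.001,0,-0.0147,0,1,0.002,0,-0.0145,0,1,0.0035,0,-0.014,0,1,0.005,0,-0.0138,0],
)

```text
time: 9.37
position: [0.5717, -0.1892, 0.1273]
tool_rot: [0.63, 0.776, 0.001, -0.002]
ft_force: [3.7, 6.0, -4.0]
grip_width: 0.0256
grip_force: 6.0
```

```bash
python3 -c "
from h import *
o=robot.get_obs(); print(th(o),o['ft_force'],o['grip_width'],o['grip_force'])"
```

```text
(np.float64(0.45340391554573106), np.float64(0.14910728980620105), np.float64(-0.0008302299781432244)) [ 3.71388964  6.01433643 -3.98634317] 0.025630764719245518 6.000040296348743
```

>>> servo_tool(
  rows=[1,0.009,0,-0.012,0,1,0.0083,0,-0.012,0,1,0.0095,0,-0.011,0,1,0.0105,0,-0.0102,0,1,0.0115,0,-0.0092,0],
)

```text
time: 9.78
position: [0.5624, -0.143, 0.1829]
tool_rot: [0.63, 0.777, -0.0, 0.001]
ft_force: [1.8, -0.5, -1.5]
grip_width: 0.0251
grip_force: 6.0
```

```bash
python3 -c "
from h import *
o=robot.get_obs(); print(th(o),o['ft_force'],o['grip_width'],o['grip_force'])
a=np.arange(.95,2.05,.1); 
print(np.round(np.c_[a[:-1],-.147*np.diff(np.cos(a)),-.147*np.diff(np.sin(a))],4))"
```

```text
(np.float64(0.9471732736466314), np.float64(0.14889569316622872), np.float64(-0.0005263586184612762)) [ 1.79342622 -0.46515408 -1.54997676] 0.025134782231036417 5.999848321080208
[[ 9.50e-01  1.24e-02 -7.90e-03]
 [ 1.05e+00  1.31e-02 -6.70e-03]
 [ 1.15e+00  1.37e-02 -5.30e-03]
 [ 1.25e+00  1.42e-02 -3.90e-03]
 [ 1.35e+00  1.45e-02 -2.50e-03]
 [ 1.45e+00  1.47e-02 -1.00e-03]
 [ 1.55e+00  1.47e-02  4.00e-04]
 [ 1.65e+00  1.46e-02  1.90e-03]
 [ 1.75e+00  1.43e-02  3.30e-03]
 [ 1.85e+00  1.39e-02  4.80e-03]]
```

>>> servo_tool(
  rows=[1,0.0125,0,-0.007,0,1,0.013,0,-0.0065,0,1,0.0137,0,-0.005,0,1,0.0142,0,-0.004,0,1,0.0145,0,-0.0025,0],
)

```text
time: 10.2
position: [0.5486, -0.0757, 0.2079]
tool_rot: [0.63, 0.777, 0.0, 0.001]
ft_force: [2.0, -0.0, 3.2]
grip_width: 0.0253
grip_force: 6.0
```

>>> servo_tool(
  rows=[1,0.0147,0,-0.001,0,1,0.0147,0,0.0005,0,1,0.0146,0,0.002,0,1,0.0143,0,0.0033,0,1,0.011,0,0.004,0],
)

```text
time: 10.62
position: [0.5343, -0.0063, 0.1978]
tool_rot: [0.63, 0.777, 0.001, -0.0]
ft_force: [2.4, 2.9, 4.6]
grip_width: 0.0256
grip_force: 6.0
```

>>> servo_tool(
  rows=[1,0.004,0,0.001,0,1,0.001,0,0,0,1,0,0,0,0,1,0,0,0,0,1,0,0,0,0],
)

```text
time: 11.03
position: [0.5336, -0.0034, 0.1966]
tool_rot: [0.63, 0.777, 0.001, 0.0]
ft_force: [3.8, 3.0, 5.0]
grip_width: 0.0252
grip_force: 6.0
```

```bash
python3 -c "
from h import *
o=robot.get_obs(); print(th(o),o['ft_force'],o['grip_width'],o['grip_force'])
p=robot.camera('side');print([(np.round(d['at'],3),d['score']) for n in ('clamp_knob','cup_center') for d in robot.place_of(p,n)])"
```

```text
(np.float64(1.963055029423202), np.float64(0.145668734188896), np.float64(-0.00010234438667786408)) [3.78673403 2.99447559 4.99680069] 0.025185333770667537 6.011959793977439
[(array([ 0.418, -0.18 ,  0.031]), 0.79), (array([ 0.562, -0.277,  0.025]), 0.61), (array([ 0.56 , -0.139,  0.039]), 0.59)]
```

>>> servo_tool(
  rows=[-1,0,0,0,0,-1,0,0,0,0,-1,0,0,0,0,-1,0,0,0,0,-1,0,0,0,0],
)

```text
time: 11.6
position: [0.532, -0.0044, 0.196]
tool_rot: [0.63, 0.777, -0.001, -0.001]
ft_force: [-0.5, 0.1, 0.2]
grip_width: 0.051
grip_force: 0.0
```

>>> servo_tool(
  rows=[-1,0,0,0,0,-1,0,0,0,0,-1,0,0,0,0,-1,0,0,-0.01,0,-1,0,0,-0.02,0],
)

```text
time: 12.02
position: [0.5313, -0.0039, 0.2253]
tool_rot: [0.63, 0.777, -0.001, -0.003]
ft_force: [-0.7, -0.2, 0.4]
grip_width: 0.0826
grip_force: 0.0
```

>>> servo_tool(
  rows=[-1,0,0,-0.03,0,-1,0,0,-0.03,0,-1,0,0,-0.01,0,-1,-0.03,0,0,0,-1,-0.035,0,0,0],
)

```text
time: 12.43
position: [0.5467, -0.0666, 0.2986]
tool_rot: [0.628, 0.778, 0.001, 0.001]
ft_force: [1.0, -0.8, -1.2]
grip_width: 0.0869
grip_force: 0.0
```

>>> servo_tool(
  rows=[-1,-0.035,0,0,0,-1,-0.025,0,0,0,-1,-0.015,0,0,0,-1,0,0,0,0,-1,0,0,0,0],
)

```text
time: 12.85
position: [0.5615, -0.1409, 0.2963]
tool_rot: [0.631, 0.776, 0.0, -0.001]
ft_force: [0.2, 0.7, -0.9]
grip_width: 0.0867
grip_force: 0.0
```

Run:
```python
from h import *
o=robot.get_obs(); print(o['time'],o['position'],o['ft_force'],o['grip_width'])
for c in ['wrist','side','top']:
    p=robot.camera(c)
    if c=='wrist': save(p,'w4')
    for n in ['nest_floor','clamp_hinge','clamp_knob','cup_center']:
        print(c,n,[(np.round(d['at'],3).tolist(),round(d['score'],2)) for d in robot.place_of(p,n)[:3]])
plan([0.562,-0.139,0.10],12,-1,3)
```

```text
12.85 [ 0.56153077 -0.14093875  0.2962944 ] [ 0.22864963  0.73318698 -0.86433637] 0.08673519985256366
wrist nest_floor [([0.56, -0.139, 0.005], 0.79)]
wrist clamp_hinge [([0.545, -0.058, 0.084], 0.83)]
wrist clamp_knob [([0.528, 0.005, 0.216], 0.64), ([0.564, -0.142, 0.0], 0.36)]
wrist cup_center [([0.424, -0.177, 0.029], 0.86), ([0.563, -0.277, 0.028], 0.71), ([0.559, -0.137, 0.034], 0.57)]
side nest_floor [([0.564, -0.14, 0.014], 0.71)]
side clamp_hinge [([0.547, -0.061, 0.085], 0.69)]
side clamp_knob [([0.532, -0.0, 0.215], 0.82)]
side cup_center [([0.561, -0.276, 0.029], 0.86), ([0.419, -0.179, 0.031], 0.72), ([0.562, -0.135, 0.039], 0.65)]
top nest_floor []
top clamp_hinge []
top clamp_knob []
top cup_center [([0.422, -0.178, 0.026], 0.76), ([0.56, -0.276, 0.031], 0.71)]
at [ 0.562  -0.1412  0.2966] yaw 11.89 n 5
-1, 0.0004, 0.0001, 0.0393, -0.02
-1, 0.0004, 0.0001, 0.0393, -0.02
-1, 0.0004, 0.0001, 0.0393, -0.02
-1, 0.0004, 0.0001, 0.0393, -0.02
-1, 0.0004, 0.0001, 0.0393, -0.02
```

View pics/w4.png

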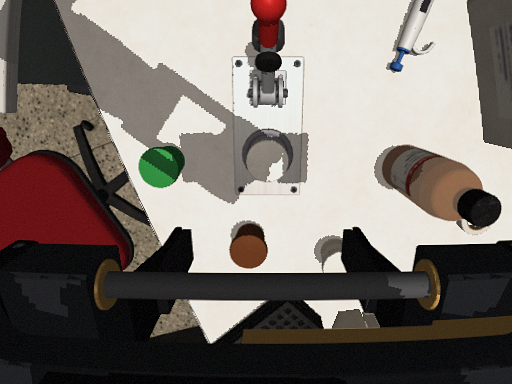

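The wrist view shows the ball at (268,8) leaning fully back. The cup is upright in its ring at (268,157) and the path down is clear.

>>> servo_tool(
  rows=[-1,0.001,0,0.04,0,-1,0,0,0.04,0,-1,0,0,0.04,0,-1,0,0,0.03,0,-1,0,0,0.02,0],
)

```text
time: 14.02
position: [0.5599, -0.1395, 0.1233]
tool_rot: [0.63, 0.776, -0.001, -0.002]
ft_force: [0.5, 0.0, -0.3]
grip_width: 0.0869
grip_force: 0.0
```

>>> servo_tool(
  rows=[-1,0,0,0.02,0,-1,0,0,0.02,0,-1,0,0,0.02,0,-1,0,0,0.02,0,-1,0,0,0.016,0],
)

```text
time: 14.43
position: [0.5615, -0.1402, 0.0291]
tool_rot: [0.63, 0.776, -0.0, -0.0]
ft_force: [-0.2, -0.2, 0.1]
grip_width: 0.0869
grip_force: 0.0
```

>>> servo_tool(
  rows=[1,0,0,0,0,1,0,0,0,0,1,0,0,0,0,1,0,0,0,0,1,0,0,0,0],
  newtons=5,
)

```text
time: 14.85
position: [0.5627, -0.1406, 0.032]
tool_rot: [0.63, 0.777, 0.0, 0.001]
ft_force: [-0.1, -0.6, 0.1]
grip_width: 0.0613
grip_force: 0.0
```

>>> servo_tool(
  rows=[1,0,0,0,0,1,0,0,0,0,1,0,0,0,0,1,0,0,0,0,1,0,0,0,0],
)

```text
time: 15.27
position: [0.5623, -0.1405, 0.0316]
tool_rot: [0.63, 0.777, 0.0, 0.001]
ft_force: [-0.5, -0.2, 5.6]
grip_width: 0.0536
grip_force: 5.0
```

>>> servo_tool(
  rows=[1,0,0,0,0,1,0,0,0,0,1,0,0,0,0,1,0,0,-0.001,0,1,0,0,-0.002,0],
  newtons=18,
)

```text
time: 15.68
position: [0.5614, -0.14, 0.0335]
tool_rot: [0.63, 0.777, -0.0, -0.0]
ft_force: [0.5, 0.2, -1.1]
grip_width: 0.0536
grip_force: 18.0
```

>>> servo_tool(
  rows=[1,0,0,-0.004,0,1,0,0,-0.006,0,1,0,0,-0.008,0,1,0,0,-0.008,0,1,0,0,-0.008,0],
)

```text
time: 16.1
position: [0.5619, -0.1402, 0.0686]
tool_rot: [0.63, 0.777, 0.0, 0.0]
ft_force: [0.1, -0.2, -0.8]
grip_width: 0.0536
grip_force: 18.0
```

Run:
```python
from h import *
o=robot.get_obs(); print(o['time'],o['position'],o['ft_force'],o['grip_width'],o['grip_force'])
p=robot.camera('side'); cv2.imwrite('pics/s5.png',cv2.resize(p['pixels'][120:310,130:370,::-1],(720,570),interpolation=2))
print([(np.round(d['at'],3).tolist(),round(d['score'],2)) for d in robot.place_of(p,'cup_center')])
```

```text
16.1 [ 0.56186278 -0.14020273  0.06862744] [ 0.0615661  -0.16753489 -0.826005  ] 0.05360303265999832 17.99981877207756
[([0.563, -0.276, 0.025], 0.69), ([0.417, -0.182, 0.032], 0.61), ([0.562, -0.136, 0.074], 0.58), ([0.548, -0.06, 0.082], 0.47)]
```

View pics/s5.png

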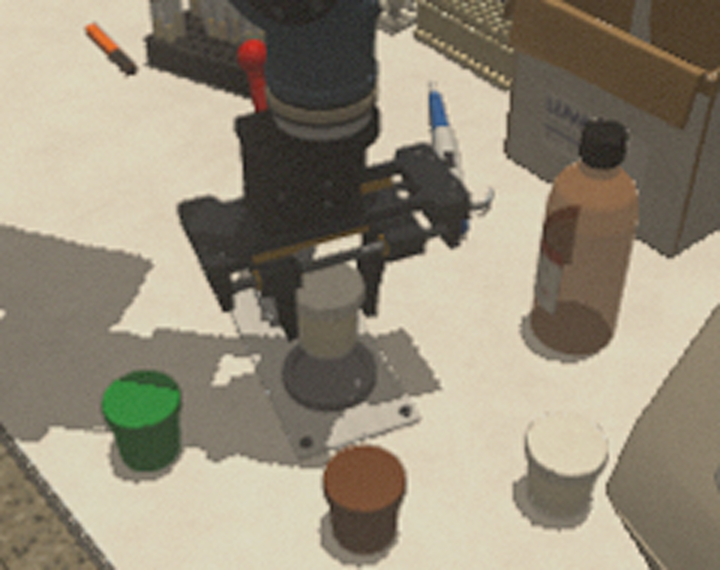

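The cup, at about (330,310), is level and rising clear of the ring. The clamp is open, with the ball at (252,55). I lift the rest and hold.

>>> servo_tool(
  rows=[1,0,0,-0.011,0,1,0,0,-0.012,0,1,0,0,-0.012,0,1,0,0,-0.012,0,1,0,0,-0.012,0],
)

```text
time: 16.62
position: [0.5615, -0.1401, 0.1276]
tool_rot: [0.63, 0.777, -0.0, -0.0]
ft_force: [0.0, -0.2, -1.2]
grip_width: 0.0535
grip_force: 18.0
```

>>> servo_tool(
  rows=[1,0,0,-0.012,0,1,0,0,-0.012,0,1,0,0,-0.012,0,1,0,0,-0.01,0,1,0,0,-0.006,0],
)

```text
time: 17.03
position: [0.5621, -0.1403, 0.1802]
tool_rot: [0.63, 0.777, 0.0, 0.001]
ft_force: [-0.1, 0.8, -1.8]
grip_width: 0.0537
grip_force: 18.0
```

>>> servo_tool(
  rows=[1,0,0,-0.003,0,1,0,0,0,0,1,0,0,0,0,1,0,0,0,0,1,0,0,0,0],
)

```text
time: 17.45
position: [0.5613, -0.14, 0.1809]
tool_rot: [0.63, 0.777, -0.0, -0.001]
ft_force: [-1.1, -0.1, -1.6]
grip_width: 0.0534
grip_force: 18.0
```

>>> servo_tool(
  rows=[1,0,0,0,0,1,0,0,0,0,1,0,0,0,0,1,0,0,0,0,1,0,0,0,0],
)

```text
time: 17.87
position: [0.5618, -0.1402, 0.1816]
tool_rot: [0.63, 0.777, -0.0, -0.0]
ft_force: [-0.3, 0.5, -1.4]
grip_width: 0.0534
grip_force: 18.0
```

>>> servo_tool(
  rows=[1,0,0,0,0,1,0,0,0,0,1,0,0,0,0,1,0,0,0,0,1,0,0,0,0],
)

```text
time: 18.28
position: [0.5618, -0.1402, 0.1817]
tool_rot: [0.63, 0.777, -0.0, 0.0]
ft_force: [-0.1, 0.1, -1.4]
grip_width: 0.0538
grip_force: 18.0
```

>>> servo_tool(
  rows=[1,0,0,0,0,1,0,0,0,0,1,0,0,0,0,1,0,0,0,0,1,0,0,0,0],
)

```text
time: 18.7
position: [0.5618, -0.1402, 0.1816]
tool_rot: [0.63, 0.777, 0.0, -0.0]
ft_force: [0.9, -0.3, -1.3]
grip_width: 0.0539
grip_force: 18.0
```

>>> servo_tool(
  rows=[1,0,0,0,0,1,0,0,0,0,1,0,0,0,0,1,0,0,0,0,1,0,0,0,0],
)

```text
time: 19.12
position: [0.5618, -0.1402, 0.1817]
tool_rot: [0.63, 0.777, 0.0, 0.0]
ft_force: [-0.4, 0.4, -1.1]
grip_width: 0.0533
grip_force: 18.0
```

>>> servo_tool(
  rows=[1,0,0,0,0,1,0,0,0,0,1,0,0,0,0,1,0,0,0,0,1,0,0,0,0],
)

```text
time: 19.53
position: [0.5617, -0.1402, 0.1816]
tool_rot: [0.63, 0.777, -0.0, -0.0]
ft_force: [-0.0, -0.2, -1.5]
grip_width: 0.0537
grip_force: 18.0
```

>>> servo_tool(
  rows=[1,0,0,0,0,1,0,0,0,0,1,0,0,0,0,1,0,0,0,0,1,0,0,0,0],
)

```text
time: 19.95
position: [0.5618, -0.1402, 0.1816]
tool_rot: [0.63, 0.777, -0.0, -0.0]
ft_force: [0.3, 0.2, -0.8]
grip_width: 0.0534
grip_force: 18.0
```

>>> servo_tool(
  rows=[1,0,0,0,0,1,0,0,0,0,1,0,0,0,0,1,0,0,0,0,1,0,0,0,0],
)

```text
time: 20.37
position: [0.5618, -0.1402, 0.1816]
tool_rot: [0.63, 0.777, 0.0, -0.0]
ft_force: [0.7, 0.4, -1.0]
grip_width: 0.0536
grip_force: 18.0
```

>>> servo_tool(
  rows=[1,0,0,0,0,1,0,0,0,0,1,0,0,0,0,1,0,0,0,0,1,0,0,0,0],
)

```text
time: 20.78
position: [0.5617, -0.1402, 0.1816]
tool_rot: [0.63, 0.777, -0.0, -0.0]
ft_force: [0.4, 0.1, -1.4]
grip_width: 0.0535
grip_force: 18.0
```

Run:
```python
from h import *
p=robot.camera('side'); cv2.imwrite('pics/s6.png',cv2.resize(p['pixels'][90:310,130:370,::-1],(600,550),interpolation=2))
for n in ('cup_center','clamp_knob'): print([(np.round(d['at'],3).tolist(),round(d['score'],2)) for d in robot.place_of(p,n)])
```

```text
[([0.419, -0.178, 0.03], 0.87), ([0.562, -0.138, 0.189], 0.86), ([0.56, -0.278, 0.028], 0.75)]
[([0.548, -0.058, 0.082], 0.16)]
```

View pics/s6.png

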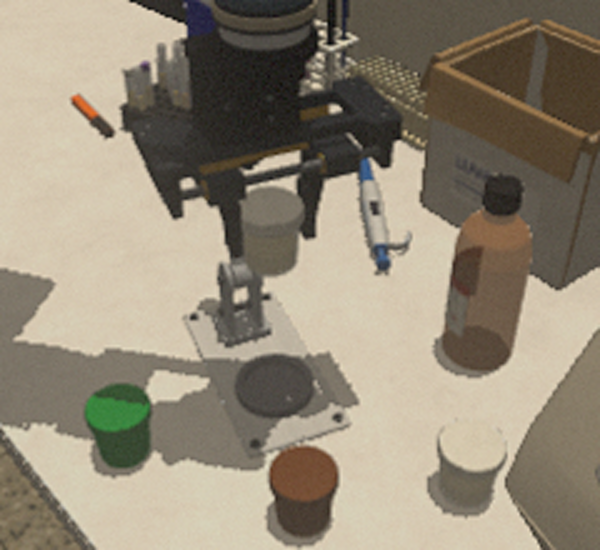

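The cup, at about (272,232), hangs level at z ≈ 0.189, over the empty ring at (275,385). It has been held for over three seconds, and nothing else has moved. I hand in.

```bash
python3 -c "
from h import *
print(robot.hand_in())"
```

```text
the job is handed in; nothing more can be done
None
```

I pressed the clamp on the cup's lid for over a second and swung it back open. I then lifted the cup 15 cm, held it level for over three seconds, and handed the job in with the cup still in the air; the hand-in gave no verdict.

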